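# Slide the titration jar along the guide fence into the reader bay

## Robot

A 7-joint arm with a two-finger parallel gripper is mounted at the origin on the work surface. World frame = base frame: x ahead of the robot, y to its left, z up, the work surface at z = 0. Lengths are in m, angles in degrees, forces in N, time in s.
With the tool pointing down it reaches from about 0.425 to 0.875 m from the base axis. Payload 4.7 kg.
Tool frame: the origin (TCP) lies midway between the tips of the shut fingers; the grasp point (between the pads) lies 19 mm behind it; z points along the fingers, y is the line along which they close (so a half turn about z gives the same grasp; the last joint's range is limited). The gripper opens to 87 mm and grips with 3 to 60 N. Pads are 19 mm wide; open, the fingers measure 117 mm over their backs; the gripper's body (75 mm by 190 mm) begins 51 mm behind the grasp point.
Start: joints at [-64.681, 18.392, -4.016, 83.108, 1.295, 78.541, -3.26], TCP at [0.27, 0.591, 0.223] pointing down, gripper open.
Joint ranges: [-163.93, 163.93], [-17.29, 119.83], [-79.2, 71.16], [3.27, 140.29], [-89.18, 269.18], [5.43, 117.66], [-154.24, 154.24]. Speed limits (degrees/s): [147.25, 147.25, 180, 180, 180, 180, 180].

## Interface

Orientations are given as [roll, pitch, yaw] about the fixed x, y, z axes, in that order (R = Rz(yaw) Ry(pitch) Rx(roll)).
In Python, from cell import env, viewer, boxes_of, masks_of gives the robot as it stands. The module is installed in compiled form; this text tells all that it offers.
- The arm moves only by the tool apply_moves, never from a script. Its argument "moves" is a list of rows, each a list of 7 numbers: the shift along the tool's x, y, z scaled (see below), then the turn, a rotation vector about the tool's x, y, z scaled (see below), then the opening, from 0 (shut) to 1 (fully open). A call has 1 to 20 rows; each row is the pose to reach, as a shift and turn from the pose commanded when the call began, along the tool's axes at that moment; what a row does not reach only later rows make up. The controller multiplies each number of a shift by 0.2 m and each number of a turn by 1.5 rad. A row lasts 1/10 s, in which the tool goes at most 50 mm and 8.59 degrees, less where a joint would pass 70% of its speed; a pose out of reach is approached as far as the arm can. A call with a number of a shift or a turn outside -1 to 1 is refused whole. A call with a gripper value outside its range is refused whole. The fingers move at their own pace and stop on an object; "grip_force" is the grip in N (left out, the last holds). Time passes only in rows, so rows that repeat a pose let the fingers close. It gives the time, the measured TCP pose, the force, the opening and the grip force at its end, in the units of the state.
- env.get_obs(): the state, without advancing time (a new reading comes with each control period).
- viewer.read_camera(name): name is "side" or "top"; returns the picture (480x640x3 uint8, red, green, blue); there is no depth.
- viewer.get_calibration(name): a dict with "fov_y" (degrees; the focal length in pixels is half the picture's height over the tangent of half this angle, whatever the lens; pixels are square), "cx", "cy" (the principal point, pixels), "k1" (the pictures are not rectified: a ray, as slopes to the right and down, at radius r is drawn at 1 + k1 r^2 times it, then the intrinsics apply), "position" and "orientation" of the camera in the world. Camera axes: x right, y up, looking along -z (the intrinsics and any distortion apply to the point x, -y, -z); pixel columns grow to the right and rows downward; lengths in m; the calibration is good to about 2 mm. A picture is of the moment at which its call begins. get_calibration takes no time and is no camera call.
- env.sign_off(): hands the job in; it is judged then, once.
Trained networks look in the newest picture that a camera, given by its name, has taken for a name from the list of things; names that differ only in an ending like _2 or _b are one class to them, and where a whole thing is asked for, a point or a joint stands for the part that bears it (a point fixed in the world has none). Each returns a list of dicts, best first, with "conf" (0 to 1); they miss things now and then, are a little off and sometimes report something else, mostly with a low value. They report only what shows in the picture. A call takes as long as a camera call. They do not tell look-alikes from the thing itself.
- boxes_of(camera, target): "location" ([column, row] in pixels, amid what is visible of it).
- masks_of(camera, target): "pixels" (480x640 bool, what is visible of it) and "location" ([column, row] in pixels, amid what is visible of it).
The state is a dict: "time_s": time; "qpos": joint angles; "joint_velocities": joint speeds; "effort": joint torques, N m; "tool_pos": TCP position; "tool_rot": TCP orientation; "force": force on the tool from outside, world axes, zero at the start; "wrist_torque": the same for the moment, N m; "grip_width": finger opening in m; "grasp_force": force on a finger pad.
Only numpy, scipy, OpenCV 4.12 (cv2) and the standard library are available. Lean on these libraries where they do the work, as an engineer would, in place of code of your own. Each camera call takes 0.05 s, during which the arm holds its last target. There are 200 camera calls.

## Task

Push the amber glass jar up against the guide fence before the fence's red mark, then slide it along the fence, keeping it against the fence all the way, into the reader bay at the fence's end, until it has passed the orange sprung roller and the roller has sprung fully back out behind it and holds it against the pressed-in yellow spring plate. Keep the jar standing on the bench, push it gently (it is glass), leave the keypad, the reagent bottle and the beaker alone, and finish clear of everything.

Things in the scene. Friction and masses are not known exactly. Their poses are not given: they have to be found in the camera images.
- jar_center (a point): centre (half-way up, 40 mm above the bench) of a closed amber glass jar with a red screw cap and a paper label: an upright cylinder 96 mm in diameter and 80 mm tall, too wide for most grippers, about 0.5 kg (0.35 to 0.65 kg); sliding it on the bench takes 1.5 to 5 N; never push it with more than 24 N; its axes have no meaning
- fence: aluminium guide fence with teal top, fixed on the bench, 12 mm thick, 56 mm tall. Origin on the bench near the starting end of its flat, slick face: the face is the plane x = 0, from y = -10 to 510 mm; the jar's side is -x (towards the robot), travel is along +y. A jar touching the face has its centre at x = -48 mm. The jar starts with its centre at y = 50 to 120 mm, 22 to 57 mm clear of the face
- fence_mark (a point): the red mark on top of the fence, at y = 200 mm on its face. The jar's centre must come to within 6 mm of touching the fence before it passes this mark; past it, the jar is never more than 12 mm from touching
- fence_end (a point): far end of the fence's face, on the bench, at y = 510 mm. The white reader bay is clamped to the fence before it, in a place that is NOT measured: P, the front of its yellow plate, is anywhere from y = 350 to 415 mm (fence frame); find it by feel or sight. Back wall: y = P+40 to P+70, x = -150 to 0, 68 mm tall. Outer rail: x = -150 to -126, y = P-84 to P+70, 54 mm tall
- roller (a joint): how far the bay's orange roller (16 mm in diameter, 61 mm tall; axis at x = -88, y = P-67 mm, fence frame; 80 mm clear between it and the fence) is pushed back, m: 0 is fully out, 0.020 the limit. Spring 5 to 8 N. A passing jar pushes it back 16 mm (felt as a push rising to 7 to 15 N, then easing) and it is out again behind the jar when that is home
- plate (a joint): how far the yellow spring plate ending the bay (its front at y = P when out) is pressed in by the jar, m: 0 out, 0.026 hard stop. Its spring resists with 3 N, 5.6 N at 0.026, then it is rigid. At 0.020 the roller comes fully out behind the jar, which stays held there; the push rises by 4 to 5 N as the roller stops helping. Home is 0.020 to 0.026: jar centre at y = P-28 to P-22 mm
- keypad: teal and white hand keypad lying loose on the bench, 75 x 170 x 20 mm, origin at the centre of its underside: leave alone
- reagent: amber reagent bottle standing loose behind the fence, 60 mm in diameter, 120 mm tall, origin at the centre of its underside: leave alone
- beaker: empty glass beaker standing loose behind the fence, 70 mm in diameter, 80 mm tall, origin at the centre of its underside: leave alone
Mind the look-alikes: they are no part of the job. Of the things that look like the part that bears roller, take the one that is farthest to the robot's right at the start. Leave any green look-alike of the part that bears jar_center alone.

How it is judged (in metres and radians):
On the way, in this order (a step that is already met when the one before it is completed fails the run):
1. the jar is against the fence (within 6 mm of touching) before the red mark (x of jar_center in the frame of fence above -0.054 m and y of jar_center in the frame of fence below 0.2 m), for 0.2 s.
2. the jar is home in the bay: plate pressed in more than 17 mm and roller sprung out again (pushed back less than 2 mm) (value of joint plate above 0.017 m and value of joint roller below 0.002 m), for 0.2 s.
At the end, for the whole second after the job is handed in: the jar stands upright (within 0.1 rad) and at rest in the bay, within 8 mm of touching the fence, the roller sprung out behind it (pushed back less than 2 mm) and the plate held pressed in by more than 17 mm (all of step 2 and x of jar_center in the frame of fence above -0.056 m and y of jar_center in the frame of fence above 0.3 m and angle between jar_center's own z axis and vertical below 0.1 rad and linear speed of jar below 0.01 m/s).
It fails at once if the jar is pushed with more than 24 N (contact force between any of the fingers, the arm and jar above 24 N).
It fails at once if past the red mark the jar is more than 12 mm from touching the fence (y of jar_center in the frame of fence above 0.2 m and x of jar_center in the frame of fence below -0.06 m).
It fails at once if the jar is lifted off the bench by more than 10 mm or tipped by more than 0.2 rad (height (world z) of jar_center above 0.05 m or angle between jar_center's own z axis and vertical above 0.2 rad).
It fails at once if the keypad, bottle or beaker is moved by more than 15 mm (distance of any of keypad, reagent, beaker from where it was at the start of the episode above 0.015 m).
It also fails if it takes over 72 s, if anything falls off the work surface, if the arm or the gripper's body presses on something with over 40 N, if the wrist force passes 120 N, or if a joint passes its speed limit or range.

## Working session

There is one attempt and no reset: what is moved stays moved. The work goes in short steps, Python scripts to look and compute and a tool call to move; the robot and the scene stay as the last step left them, time stands still between calls to the robot, and variables do not carry over. Pictures are saved under pics/ and viewed, at most 10 in all, crops included, and the job is handed in when it is done.

Besides the shell and the picture viewer there is one more tool, called after "Emit:" as name(argument=value, ...), one argument or row to a line, values as JSON. apply_moves: Moves the arm, as the interface text tells. Shifts and turns lie within -1 to 1; 1 stands for 0.2 m of shift or 1.5 rad of turn. Its arguments: {"type":"object","properties":{"moves":{"type":"array","items":{"type":"array","items":{"type":"number","minimum":-1,"maximum":1}}},"grip_force":{"type":"number"}},"required":["moves"]}

```bash
mkdir -p pics; cat > h.py <<'E'
import numpy as np, cv2
from scipy.spatial.transform import Rotation as R
from cell import env, viewer, boxes_of, masks_of
def cam(n):
    c=viewer.get_calibration(n); f=240/np.tan(np.radians(c['fov_y'])/2)
    o=np.array(c['orientation'],float)
    M=o if o.shape==(3,3) else (R.from_euler('xyz',o,degrees=True).as_matrix() if o.size==3 else None)
    return c,f,M,np.array(c['position'])
def ray(n,px):
    c,f,M,p=cam(n); d=np.array([(px[0]-c['cx'])/f,(px[1]-c['cy'])/f]); s=d.copy()
    for _ in range(30): s=d/(1+c['k1']*(s@s))
    return p,M@np.array([s[0],-s[1],-1])
def at_z(n,px,z):
    p,d=ray(n,px); return p+d*(z-p[2])/d[2]
def proj(n,P):
    c,f,M,p=cam(n); q=M.T@(np.array(P)-p); s=np.array([q[0],-q[1]])/-q[2]; s=s*(1+c['k1']*(s@s)); return np.array([c['cx'],c['cy']])+f*s
E
python3 - <<'E'
from h import *
for n in('side','top'):
    cv2.imwrite(f'pics/{n}0.png',viewer.read_camera(n)[:,:,::-1])
    print(n,viewer.get_calibration(n))
    for t in('jar_center','fence','roller','plate','keypad','reagent','beaker'):
        print(t,[(np.round(b['location']).tolist(),round(b['conf'],2)) for b in boxes_of(n,t)])
o=env.get_obs();print(o['tool_pos'],o['tool_rot'],o['force'],o['time_s'])
E
```

```text
side {'fov_y': 42.36232288315135, 'cx': 316.8494093714256, 'cy': 244.3574623087189, 'k1': 0.025344461034643745, 'position': array([ 0.3133737 , -0.72536026,  1.09352357]), 'orientation': array([ 40.54942656,  -0.67799397, -17.13729144])}
jar_center [([271.0, 366.0], 0.83), ([343.0, 332.0], 0.67)]
fence [([382.0, 289.0], 0.96)]
roller [([244.0, 170.0], 0.79), ([314.0, 239.0], 0.65)]
plate [([326.0, 218.0], 0.8), ([266.0, 160.0], 0.79), ([313.0, 240.0], 0.23)]
keypad [([202.0, 248.0], 0.92)]
reagent [([406.0, 240.0], 0.89), ([313.0, 240.0], 0.42)]
beaker [([439.0, 302.0], 0.69), ([379.0, 292.0], 0.16)]
top {'fov_y': 51.094645744442715, 'cx': 322.0054166570654, 'cy': 242.0805541134919, 'k1': -0.05792986433558909, 'position': array([0.42898154, 0.09437631, 0.96882895]), 'orientation': array([  7.6911987 ,  -1.13949139, -89.19182266])}
jar_center [([434.0, 322.0], 0.97), ([422.0, 232.0], 0.73)]
fence [([352.0, 179.0], 0.92)]
roller [([145.0, 276.0], 0.65), ([285.0, 231.0], 0.48), ([354.0, 180.0], 0.24)]
plate [([119.0, 241.0], 0.92), ([252.0, 199.0], 0.88), ([348.0, 179.0], 0.59)]
keypad [([244.0, 350.0], 0.7)]
reagent [([321.0, 123.0], 0.97)]
beaker [([407.0, 123.0], 0.78), ([356.0, 177.0], 0.2)]
[0.26969058 0.59142359 0.22261335] [1.79993116e+02 1.13212088e-03 1.55490478e+02] [ 0.17690414  0.20250573 -0.44533267] 0.8
```

View pics/side0.png

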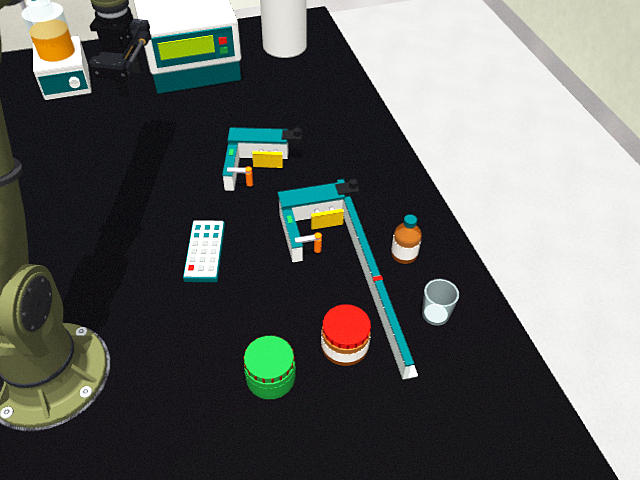

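View pics/top0.png

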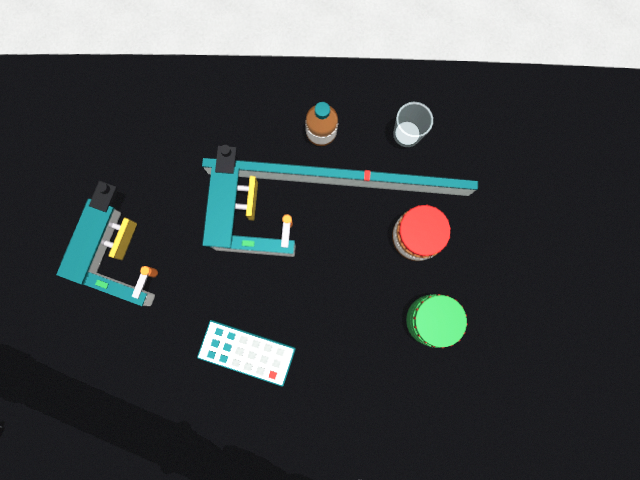

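The red-capped jar is at side (346,333) and top (422,232); the green one is the decoy. There are two bays: one on the fence (roller at top (286,222), side (317,241)) and a loose one (roller at top (146,271)). The one on the fence is farther to the robot's right (world -y, right in the top view), so I'll use that one.

```bash
cat > m.py <<'E'
from h import *
def tri(a,b):
    p,d=ray('side',a);q,e=ray('top',b)
    s=np.linalg.lstsq(np.c_[d,-e],q-p,rcond=None)[0]; A=p+d*s[0];B=q+e*s[1]; return (A+B)/2,np.linalg.norm(A-B)
def blob(img,h0,h1,roi,sv=(150,90)):
    h=cv2.cvtColor(img,cv2.COLOR_RGB2HSV); m=(h[...,0]>=h0)&(h[...,0]<=h1)&(h[...,1]>sv[0])&(h[...,2]>sv[1])
    k=np.zeros_like(m);x0,y0,x1,y1=roi;k[y0:y1,x0:x1]=1; ys,xs=np.nonzero(m&k); return xs,ys
E
python3 - <<'E'
from m import *
S=viewer.read_camera('side');T=viewer.read_camera('top')
def c(b): return np.array([b[0].mean(),b[1].mean()])
mk=c(blob(S,0,5,(368,270,388,288))),c(blob(T,0,5,(358,168,376,184)))
print('mark',mk,tri(*mk))
# roller via top cap: orange
for n,r in(('S',(308,228,326,256)),('T',(278,210,296,228))):
    b=blob(S if n=='S' else T,6,18,r);print(n,'roller',c(b),b[0].min(),b[0].max(),b[1].min(),b[1].max())
# fence teal in top: fit line of both long edges
x,y=blob(T,80,100,(245,155,480,192),(100,60))
up=[];lo=[]
for X in range(250,472,3):
    if 355<X<378: continue
    k=y[x==X]
    if len(k): up.append(at_z('top',(X,k.min()-.5),.056));lo.append(at_z('top',(X,k.max()+.5),.056))
for e in(up,lo):
    e=np.array(e)[:,:2];v=cv2.fitLine(e.astype(np.float32),cv2.DIST_HUBER,0,.01,.01).ravel();print('edge dir',v[:2],'pt',v[2:],'ang',np.degrees(np.arctan2(v[1],v[0])))
# cap circle
t=blob(T,0,5,(390,195,460,265),(150,150));s=blob(S,0,5,(315,300,375,352),(150,150))
for n,b in(('top',t),('side',s)):
    h=cv2.convexHull(np.c_[b].astype(np.int32)); print(n,cv2.fitEllipse(h),'z.08:',at_z(n,cv2.fitEllipse(h)[0],.08),'z.07',at_z(n,cv2.fitEllipse(h)[0],.07))
print('cap tri',tri(cv2.fitEllipse(cv2.convexHull(np.c_[s].astype(np.int32)))[0],cv2.fitEllipse(cv2.convexHull(np.c_[t].astype(np.int32)))[0]))
b=blob(T,20,35,(240,170,262,224),(150,90));print('plate',cv2.minAreaRect(np.c_[b].astype(np.int32)), c(b))
b=np.r_[['end']] ; print('fence teal x range',x.min(),x.max())
for z in (.056,):
  print('fence ends', at_z('top',(477,187.5),z), at_z('top',(203,163),z))
crop=cv2.resize(T[140:270,190:320],None,fx=4.4,fy=4.4,interpolation=cv2.INTER_CUBIC);cv2.imwrite('pics/crop.png',crop[:,:,::-1])
E
```

```text
mark (array([377.26829268, 277.97560976]), array([366.6875, 174.6875])) (array([ 0.68223606, -0.00432113,  0.0533445 ]), np.float64(0.00013397325046344606))
S roller [317.55855856 243.96396396] 314 321 232 252
T roller [287.51612903 218.70967742] 282 292 214 226
edge dir [0.06697092 0.99775493] pt [ 0.68970144 -0.00669922] ang 86.15997
edge dir [0.0665407 0.9977837] pt [0.6758055  0.05921565] ang 86.18468
top ((424.5601806640625, 230.0286102294922), (50.192867279052734, 51.55873489379883), 134.7741241455078) z.08: [ 0.57432643 -0.10635153  0.08      ] z.07 [ 0.57596167 -0.10860987  0.07      ]
side ((346.034912109375, 325.8750915527344), (44.06535339355469, 47.84067916870117), 95.78551483154297) z.08: [ 0.57333309 -0.1147927   0.08      ] z.07 [ 0.575898  -0.1087685  0.07     ]
cap tri (array([ 0.5759711 , -0.10865065,  0.06980443]), np.float64(4.479457051119011e-05))
plate ((251.20791625976562, 198.42080688476562), (9.054838180541992, 41.39354705810547), 5.710593223571777) [252.46666667 200.06153846]
fence teal x range 245 477
fence ends [ 0.66130447 -0.21292778  0.056     ] [0.69836401 0.30318535 0.056     ]
```

View pics/crop.png

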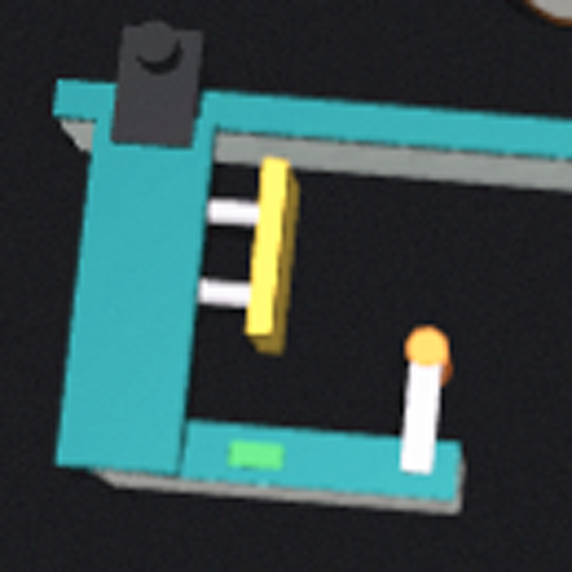

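The crop confirms it: the roller at crop (427,345), top view (287,218), belongs to the bay clamped to the fence. The fence frame checks out: mark and both ends fit to 2 mm, the jar is at about x'=-92, y'=89 mm, and yaw is 86.17°. I'll turn the tool so its y runs along the fence.

Emit:
apply_moves(
  moves=[
    [-0.74, -0.65, 0, 0, 0, -0.2406, 0],
    [-0.74, -0.65, 0, 0, 0, -0.2406, 0],
    [-0.74, -0.65, 0, 0, 0, -0.2406, 0],
    [-0.74, -0.65, 0, 0, 0, -0.2406, 0],
    [-0.74, -0.65, 0, 0, 0, -0.2406, 0],
    [-0.74, -0.65, 0, 0, 0, -0.2406, 0],
    [-0.74, -0.65, 0, 0, 0, -0.2406, 0],
  ],
)

```text
time_s: 1.6
tool_pos: [0.3495, 0.413, 0.2228]
tool_rot: [179.9, -0.0, 176.3]
force: [-0.4, 0.3, -0.1]
grip_width: 0.0387
grasp_force: 0.0
```

```bash
cat >> m.py <<'E'
n=np.array([.99777,-.0668]);u=np.array([.0668,.99777])
def F(p): return np.round(1000*np.array([n@p[:2]-.6735,u@p[:2]+.1587]),1)
E
python3 - <<'E'
from m import *
o=env.get_obs();print(o['tool_pos'],o['tool_rot'],F(o['tool_pos']))
r=at_z('top',(287.3,218.6),.061);print('roller top',F(r),'->P',F(r)[1]+67)
for z in(.04,.05,.06):
  for q in((255.9,177.5),(251.4,217.3)): print('plate edge',z,F(at_z('top',q,z)))
print('side roller top', F(at_z('side',(317.5,234.5),.061)))
for q in((288,253.5),(290,242)): print('rail end',F(at_z('top',q,.054)))
print('reagent',F(at_z('top',(322,110),.12)))
E
```

```text
[0.34953308 0.41300726 0.222764  ] [ 1.79943738e+02 -1.70059397e-02  1.76263668e+02] [-352.3  594.1]
roller top [-90.1 340.4] ->P 407.4
plate edge 0.04 [-12.4 408.4]
plate edge 0.04 [-89.5 409.1]
plate edge 0.05 [-15. 407.]
plate edge 0.05 [-91.3 407.7]
plate edge 0.06 [-17.5 405.6]
plate edge 0.06 [-93.  406.4]
side roller top [-89.1 340.6]
rail end [-153.4  333.7]
rail end [-131.9  332. ]
reagent [ 99.9 293.1]
```

Emit:
apply_moves(
  moves=[
    [-0.3, -1, 0, 0, 0, 0, 0],
    [-0.3, -1, 0, 0, 0, 0, 0],
    [-0.3, -1, 0, 0, 0, 0, 0],
    [-0.3, -1, 0, 0, 0, 0, 0],
    [-0.3, -1, 0, 0, 0, 0, 0],
  ],
)

```text
time_s: 2.1
tool_pos: [0.3983, 0.2039, 0.2228]
tool_rot: [-179.9, 0.1, 175.9]
force: [0.3, 0.0, 1.1]
grip_width: 0.0027
grasp_force: 0.0
```

Emit:
apply_moves(
  moves=[
    [-0.3, -1, 0, 0, 0, 0, 0],
    [-0.3, -1, 0, 0, 0, 0, 0],
    [-0.3, -1, 0, 0, 0, 0, 0],
    [-0.3, -1, 0, 0, 0, 0, 0],
    [-0.3, -1, 0, 0, 0, 0, 0],
  ],
)

```text
time_s: 2.6
tool_pos: [0.4447, 0.0003, 0.2231]
tool_rot: [-179.9, 0.1, 175.8]
force: [-0.1, 0.7, 1.4]
grip_width: 0.0004
grasp_force: 0.0
```

Emit:
apply_moves(
  moves=[
    [-0.27, -0.525, 0.4, 0, 0, 0, 0],
    [-0.27, -0.525, 0.4, 0, 0, 0, 0],
    [-0.27, -0.525, 0.4, 0, 0, 0, 0],
    [-0.27, -0.525, 0.4, 0, 0, 0, 0],
    [-0.27, -0.525, 0.4, 0, 0, 0, 0],
    [-0.27, -0.525, 0.4, 0, 0, 0, 0],
  ],
)

```text
time_s: 3.2
tool_pos: [0.4911, -0.1013, 0.143]
tool_rot: [180.0, 0.0, 176.4]
force: [0.8, -0.5, -0.0]
grip_width: 0.0008
grasp_force: 0.0
```

```bash
sed -i 's/\.6735/.6705/' m.py
python3 - <<'E'
from m import *
T=viewer.read_camera('top')
o=env.get_obs();print(o['tool_pos'],o['tool_rot'],F(o['tool_pos']),o['force'],o['grip_width'],o['time_s'])
cv2.imwrite('pics/t1.png',cv2.resize(T[130:380,250:560],None,fx=2.4,fy=2.4)[:,:,::-1])
print(proj('top',o['tool_pos']))
E
```

```text
[ 0.49115125 -0.1013872   0.14328118] [1.79951759e+02 7.01340414e-02 1.76378520e+02] [-173.7   90.3] [-0.57590016  0.73091019  0.17046376] 0.00019872895392444314 3.25
[430.70055019 273.52498085]
```

View pics/t1.png

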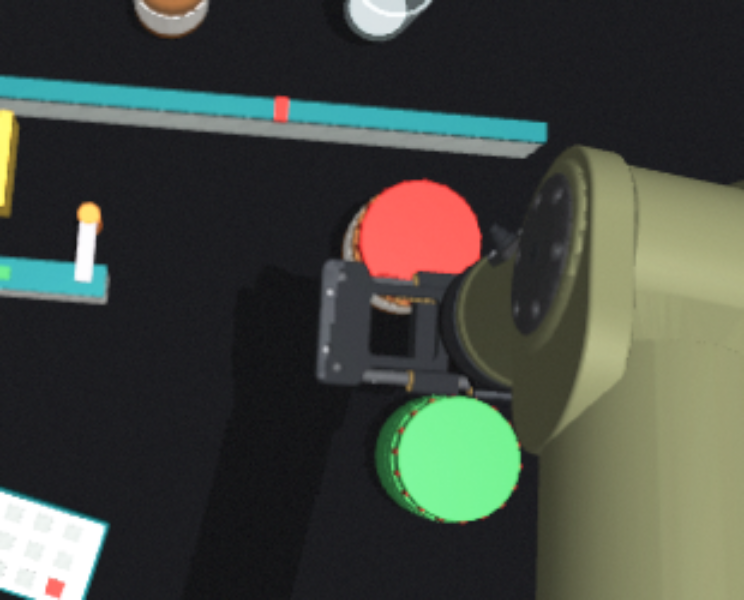

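The red jar (picture (420,240)) lies directly ahead of the fingers. The green decoy (450,460) is clear behind them. I'll lower to z of about 32 mm and approach.

Emit:
apply_moves(
  moves=[
    [0, 0, 0.3, 0, 0, 0, 0],
    [0, 0, 0.555, 0, 0, 0, 0],
    [0, 0, 0.555, 0, 0, 0, 0],
    [0, 0, 0.555, 0, 0, 0, 0],
  ],
)

```text
time_s: 3.65
tool_pos: [0.4893, -0.1026, 0.031]
tool_rot: [180.0, -0.2, 176.3]
force: [0.5, -0.2, 0.4]
grip_width: 0.0005
grasp_force: 0.0
```

Emit:
apply_moves(
  moves=[
    [-0.01, 0, 0, 0, 0, 0, 0],
    [-0.02, 0, 0, 0, 0, 0, 0],
    [-0.03, 0, 0, 0, 0, 0, 0],
    [-0.04, 0, 0, 0, 0, 0, 0],
    [-0.05, 0, 0, 0, 0, 0, 0],
    [-0.06, 0, 0, 0, 0, 0, 0],
    [-0.07, 0, 0, 0, 0, 0, 0],
    [-0.08, 0, 0, 0, 0, 0, 0],
    [-0.09, 0, 0, 0, 0, 0, 0],
    [-0.1, 0, 0, 0, 0, 0, 0],
    [-0.11, 0, 0, 0, 0, 0, 0],
    [-0.12, 0, 0, 0, 0, 0, 0],
    [-0.13, 0, 0, 0, 0, 0, 0],
    [-0.14, 0, 0, 0, 0, 0, 0],
    [-0.15, 0, 0, 0, 0, 0, 0],
    [-0.16, 0, 0, 0, 0, 0, 0],
  ],
)

```text
time_s: 5.25
tool_pos: [0.5219, -0.1059, 0.0314]
tool_rot: [180.0, -0.0, 176.2]
force: [-1.4, 0.4, 0.3]
grip_width: 0.0004
grasp_force: 0.9
```

```bash
cat > s.py <<'E'
from m import *
o=env.get_obs();print(F(o['tool_pos']),round(o['tool_pos'][2],4),'ff',np.round([n@o['force'][:2],u@o['force'][:2]],1),o['time_s'],np.round(o['tool_rot'],1))
E
python3 s.py
```

```text
[-142.6   88. ] 0.0314 ff [-1.5  0.3] 5.25 [180.   -0.  176.2]
```

Emit:
apply_moves(
  moves=[
    [-0.01, 0, 0, 0, 0, 0, 0],
    [-0.02, 0, 0, 0, 0, 0, 0],
    [-0.03, 0, 0, 0, 0, 0, 0],
    [-0.04, 0, 0, 0, 0, 0, 0],
    [-0.05, 0, 0, 0, 0, 0, 0],
    [-0.06, 0, 0, 0, 0, 0, 0],
    [-0.07, 0, 0, 0, 0, 0, 0],
    [-0.08, 0, 0, 0, 0, 0, 0],
    [-0.09, 0, 0, 0, 0, 0, 0],
    [-0.1, 0, 0, 0, 0, 0, 0],
    [-0.11, 0, 0, 0, 0, 0, 0],
    [-0.12, 0, 0, 0, 0, 0, 0],
    [-0.13, 0, 0, 0, 0, 0, 0],
    [-0.14, 0, 0, 0, 0, 0, 0],
  ],
)

```text
time_s: 6.65
tool_pos: [0.5504, -0.1078, 0.0316]
tool_rot: [180.0, 0.0, 176.2]
force: [-0.6, -0.0, -0.9]
grip_width: 0.0008
grasp_force: 0.7
```

```bash
cat >> s.py <<'E'
T=viewer.read_camera('top')
def jar(T):
    h=cv2.cvtColor(T,cv2.COLOR_RGB2HSV); m=((h[...,0]<=5)&(h[...,1]>150)&(h[...,2]>150)); m[300:]=0
    m=cv2.morphologyEx(m.astype(np.uint8),cv2.MORPH_OPEN,np.ones((9,9)))
    k=max(cv2.findContours(m,0,1)[0],key=cv2.contourArea); (c,r)=cv2.minEnclosingCircle(k); return c,r
c,r=jar(T);print('jar',c,r,F(at_z('top',c,.07)))
E
python3 s.py
```

```text
[-114.2   87.9] 0.0316 ff [-0.6 -0.1] 6.65 [180.    0.  176.2]
jar (420.5, 204.0) 22.411033630371094 [-40.8  98.8]
```

Emit:
apply_moves(
  moves=[
    [-0.005, 0, 0, 0, 0, 0, 0],
    [-0.01, 0, 0, 0, 0, 0, 0],
    [-0.015, 0, 0, 0, 0, 0, 0],
    [-0.02, 0, 0, 0, 0, 0, 0],
  ],
)

```text
time_s: 7.1
tool_pos: [0.5542, -0.108, 0.0316]
tool_rot: [180.0, 0.0, 176.2]
force: [-2.1, 0.0, 0.4]
grip_width: 0.0003
grasp_force: 1.0
```

Emit:
apply_moves(
  moves=[
    [-0.005, 0, 0, 0, 0, 0, 0],
    [-0.01, 0, 0, 0, 0, 0, 0],
    [-0.01, 0, 0, 0, 0, 0, 0],
  ],
)

```text
time_s: 7.4
tool_pos: [0.5565, -0.1082, 0.0316]
tool_rot: [-180.0, 0.0, 176.2]
force: [-1.3, -0.1, 0.4]
grip_width: 0.0004
grasp_force: 0.7
```

```bash
python3 s.py; python3 - <<'E'
from h import *
T=viewer.read_camera('top');cv2.imwrite('pics/t2.png',cv2.resize(T[150:280,350:490],None,fx=4,fy=4,interpolation=cv2.INTER_CUBIC)[:,:,::-1])
E
```

```text
[-108.    87.9] 0.0316 ff [-1.3 -0.2] 7.4 [-180.     0.   176.2]
jar (420.5, 201.0) 22.411033630371094 [-35.2  99.1]
```

View pics/t2.png

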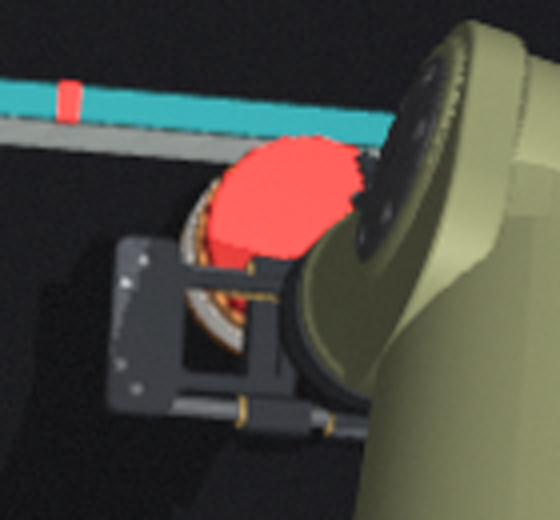

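The jar (picture (285,200)) has almost reached the fence, so I'll keep pushing gently.

Emit:
apply_moves(
  moves=[
    [-0.005, 0, 0, 0, 0, 0, 0],
    [-0.01, 0, 0, 0, 0, 0, 0],
    [-0.01, 0, 0, 0, 0, 0, 0],
  ],
)

```text
time_s: 7.8
tool_pos: [0.5583, -0.1083, 0.0316]
tool_rot: [180.0, 0.0, 176.2]
force: [-1.9, 0.3, -0.0]
grip_width: 0.0004
grasp_force: 0.8
```

Emit:
apply_moves(
  moves=[
    [-0.005, 0, 0, 0, 0, 0, 0],
    [-0.01, 0, 0, 0, 0, 0, 0],
    [-0.01, 0, 0, 0, 0, 0, 0],
  ],
)

```text
time_s: 8.1
tool_pos: [0.5591, -0.1084, 0.0313]
tool_rot: [180.0, -0.1, 176.2]
force: [-4.9, 0.1, 3.0]
grip_width: 0.0004
grasp_force: 2.5
```

Emit:
apply_moves(
  moves=[
    [-0.005, 0, 0, 0, 0, 0, 0],
    [-0.005, 0, 0, 0, 0, 0, 0],
    [-0.005, 0, 0, 0, 0, 0, 0],
    [-0.005, 0, 0, 0, 0, 0, 0],
  ],
)

```text
time_s: 8.5
tool_pos: [0.5591, -0.1084, 0.0311]
tool_rot: [180.0, -0.2, 176.2]
force: [-7.3, 0.6, 4.6]
grip_width: 0.0006
grasp_force: 3.6
```

```bash
python3 s.py
```

```text
[-105.5   87.9] 0.0311 ff [-7.3  0.1] 8.5 [180.   -0.2 176.2]
jar (420.5, 200.0) 22.411033630371094 [-33.3  99.2]
```

The jar is against the fence: TCP at x'=-105.5 puts its centre at -48. Next I'll back off and go round behind it.

Emit:
apply_moves(
  moves=[
    [0.02, 0, 0, 0, 0, 0, 0],
    [0.1, 0, 0, 0, 0, 0, 0],
    [0.2, 0, 0, 0, 0, 0, 0],
    [0.2, -0.1, 0, 0, 0, 0, 0],
    [0.2, -0.25, 0, 0, 0, 0, 0],
    [0.2, -0.42, 0, 0, 0, 0, 0],
    [0.2, -0.42, 0, 0, 0, 0, 0],
    [0.1, -0.42, 0, 0, 0, 0, 0],
    [0, -0.42, 0, 0, 0, 0, 0],
    [-0.1, -0.42, 0, 0, 0, 0, 0],
    [-0.2, -0.42, 0, 0, 0, 0, 0],
    [-0.2, -0.42, 0, 0, 0, 0, 0],
  ],
)

```text
time_s: 9.75
tool_pos: [0.5988, -0.1941, 0.0318]
tool_rot: [-180.0, 0.2, 176.3]
force: [0.0, -0.2, 0.8]
grip_width: 0.0006
grasp_force: 0.0
```

```bash
python3 s.py;python3 - <<'E'
from h import *
S=viewer.read_camera('side');cv2.imwrite('pics/s2.png',cv2.resize(S[180:400,250:450],None,fx=2.7,fy=2.7,interpolation=cv2.INTER_CUBIC)[:,:,::-1])
E
```

```text
[-60.   5.] 0.0318 ff [ 0.  -0.2] 9.75 [-180.     0.2  176.3]
jar (421.5, 206.5) 23.162569046020508 [-45.3  96.7]
```

View pics/s2.png

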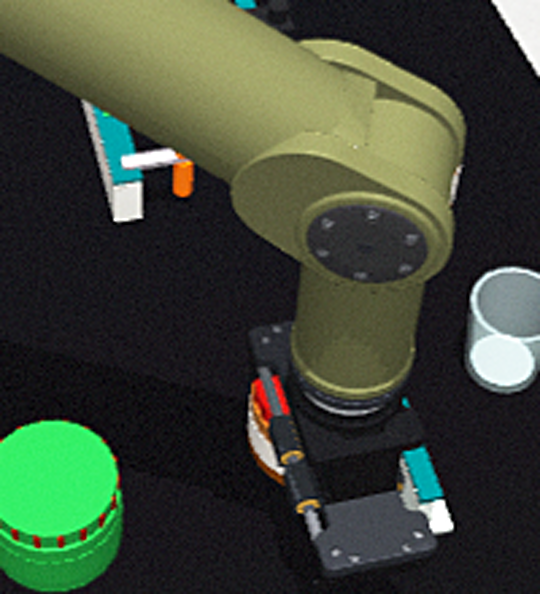

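The gripper is behind the jar, whose red cap shows at picture (270,395), and it's clear of the beaker. Now the push along +y'.

Emit:
apply_moves(
  moves=[
    [0.01, 0.02, 0, 0, 0, 0, 0],
    [0.01, 0.04, 0, 0, 0, 0, 0],
    [0.01, 0.06, 0, 0, 0, 0, 0],
    [0.01, 0.07, 0, 0, 0, 0, 0],
    [0.01, 0.08, 0, 0, 0, 0, 0],
    [0.01, 0.09, 0, 0, 0, 0, 0],
    [0.01, 0.1, 0, 0, 0, 0, 0],
    [0.01, 0.11, 0, 0, 0, 0, 0],
    [0.01, 0.12, 0, 0, 0, 0, 0],
    [0.01, 0.13, 0, 0, 0, 0, 0],
    [0.01, 0.14, 0, 0, 0, 0, 0],
    [0.01, 0.15, 0, 0, 0, 0, 0],
  ],
)

```text
time_s: 11.05
tool_pos: [0.595, -0.1653, 0.0315]
tool_rot: [-180.0, -0.0, 176.1]
force: [-1.0, -1.9, 0.4]
grip_width: 0.0001
grasp_force: 1.2
```

Emit:
apply_moves(
  moves=[
    [0, 0.01, 0, 0, 0, 0, 0],
    [0, 0.02, 0, 0, 0, 0, 0],
    [0, 0.03, 0, 0, 0, 0, 0],
    [0, 0.04, 0, 0, 0, 0, 0],
    [0, 0.05, 0, 0, 0, 0, 0],
  ],
)

```text
time_s: 11.55
tool_pos: [0.5961, -0.1547, 0.0315]
tool_rot: [180.0, -0.0, 176.2]
force: [-1.5, -2.6, -0.0]
grip_width: 0.0005
grasp_force: 1.1
```

```bash
python3 s.py
```

```text
[-65.4  44.1] 0.0315 ff [-1.3 -2.7] 11.55 [180.   -0.  176.2]
jar (399.5, 204.5) 14.23034954071045 [-45.1 137.5]
```

Emit:
apply_moves(
  moves=[
    [-0.002, 0.015, 0, 0, 0, 0, 0],
    [-0.004, 0.03, 0, 0, 0, 0, 0],
    [-0.006, 0.045, 0, 0, 0, 0, 0],
    [-0.008, 0.06, 0, 0, 0, 0, 0],
    [-0.01, 0.075, 0, 0, 0, 0, 0],
    [-0.012, 0.09, 0, 0, 0, 0, 0],
    [-0.012, 0.105, 0, 0, 0, 0, 0],
    [-0.012, 0.12, 0, 0, 0, 0, 0],
    [-0.012, 0.135, 0, 0, 0, 0, 0],
    [-0.012, 0.15, 0, 0, 0, 0, 0],
  ],
)

```text
time_s: 12.6
tool_pos: [0.6007, -0.1248, 0.0316]
tool_rot: [180.0, 0.0, 176.2]
force: [-1.6, -2.5, -0.3]
grip_width: 0.0003
grasp_force: 0.8
```

```bash
python3 s.py
```

```text
[-62.8  74.3] 0.0316 ff [-1.5 -2.6] 12.6 [180.    0.  176.2]
jar (382.5, 202.5) 13.285429954528809 [-44.1 168.9]
```

Emit:
apply_moves(
  moves=[
    [0, 0.02, 0, 0, 0, 0, 0],
    [0, 0.04, 0, 0, 0, 0, 0],
    [0, 0.06, 0, 0, 0, 0, 0],
    [0, 0.08, 0, 0, 0, 0, 0],
    [0, 0.1, 0, 0, 0, 0, 0],
    [0, 0.12, 0, 0, 0, 0, 0],
    [0, 0.14, 0, 0, 0, 0, 0],
    [0, 0.16, 0, 0, 0, 0, 0],
    [0, 0.18, 0, 0, 0, 0, 0],
    [0, 0.2, 0, 0, 0, 0, 0],
    [0, 0.22, 0, 0, 0, 0, 0],
    [0, 0.24, 0, 0, 0, 0, 0],
    [0, 0.26, 0, 0, 0, 0, 0],
    [0, 0.28, 0, 0, 0, 0, 0],
    [0, 0.3, 0, 0, 0, 0, 0],
    [0, 0.32, 0, 0, 0, 0, 0],
    [0, 0.34, 0, 0, 0, 0, 0],
    [0, 0.36, 0, 0, 0, 0, 0],
    [0, 0.38, 0, 0, 0, 0, 0],
    [0, 0.4, 0, 0, 0, 0, 0],
  ],
)

```text
time_s: 14.65
tool_pos: [0.6059, -0.045, 0.0316]
tool_rot: [180.0, 0.0, 176.2]
force: [-0.7, -1.4, -0.1]
grip_width: 0.0002
grasp_force: 1.1
```

```bash
python3 s.py
```

```text
[-63.  154.3] 0.0316 ff [-0.6 -1.4] 14.65 [180.    0.  176.2]
jar (366.0, 203.5) 11.80052375793457 [-48.6 199. ]
```

Emit:
apply_moves(
  moves=[
    [0, 0.02, 0, 0, 0, 0, 0],
    [0, 0.04, 0, 0, 0, 0, 0],
    [0, 0.06, 0, 0, 0, 0, 0],
    [0, 0.08, 0, 0, 0, 0, 0],
    [0, 0.1, 0, 0, 0, 0, 0],
    [0, 0.12, 0, 0, 0, 0, 0],
    [0, 0.14, 0, 0, 0, 0, 0],
    [0, 0.16, 0, 0, 0, 0, 0],
    [0, 0.18, 0, 0, 0, 0, 0],
    [0, 0.2, 0, 0, 0, 0, 0],
    [0, 0.22, 0, 0, 0, 0, 0],
    [0, 0.24, 0, 0, 0, 0, 0],
    [0, 0.26, 0, 0, 0, 0, 0],
    [0, 0.28, 0, 0, 0, 0, 0],
    [0, 0.3, 0, 0, 0, 0, 0],
    [0, 0.32, 0, 0, 0, 0, 0],
    [0, 0.34, 0, 0, 0, 0, 0],
  ],
)

```text
time_s: 16.4
tool_pos: [0.6104, 0.0229, 0.0316]
tool_rot: [180.0, -0.0, 176.2]
force: [-2.4, -1.6, -0.1]
grip_width: 0.0006
grasp_force: 1.0
```

```bash
python3 s.py;python3 - <<'E'
from h import *
T=viewer.read_camera('top');cv2.imwrite('pics/t3.png',cv2.resize(T[140:280,190:400],None,fx=3.5,fy=3.5,interpolation=cv2.INTER_CUBIC)[:,:,::-1])
E
```

```text
[-63.  222.3] 0.0316 ff [-2.3 -1.8] 16.4 [180.   -0.  176.2]
jar (325.0, 199.84210205078125) 11.526899337768555 [-48.2 274.4]
```

View pics/t3.png

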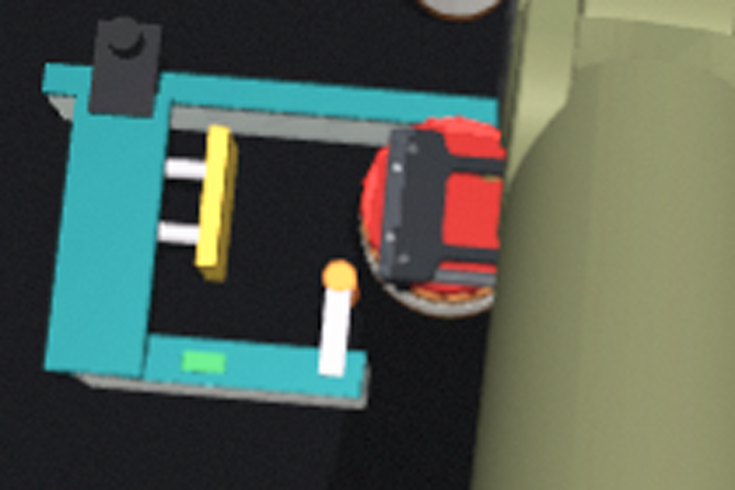

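The jar (430,220 in the picture) is against the fence just before the roller (340,275). I'll press through it slowly.

Emit:
apply_moves(
  moves=[
    [0, 0.01, 0, 0, 0, 0, 0],
    [0, 0.02, 0, 0, 0, 0, 0],
    [0, 0.03, 0, 0, 0, 0, 0],
    [0, 0.04, 0, 0, 0, 0, 0],
    [0, 0.05, 0, 0, 0, 0, 0],
    [0, 0.06, 0, 0, 0, 0, 0],
    [0, 0.07, 0, 0, 0, 0, 0],
    [0, 0.08, 0, 0, 0, 0, 0],
    [0, 0.09, 0, 0, 0, 0, 0],
  ],
)

```text
time_s: 17.4
tool_pos: [0.6116, 0.0406, 0.0316]
tool_rot: [-180.0, 0.0, 176.2]
force: [-0.4, -4.2, 1.6]
grip_width: 0.0002
grasp_force: 2.2
```

Emit:
apply_moves(
  moves=[
    [0, 0.01, 0, 0, 0, 0, 0],
    [0, 0.02, 0, 0, 0, 0, 0],
    [0, 0.03, 0, 0, 0, 0, 0],
  ],
)

```text
time_s: 17.7
tool_pos: [0.6117, 0.0416, 0.032]
tool_rot: [-179.7, -0.0, 176.0]
force: [-4.2, -12.8, 5.9]
grip_width: 0.0009
grasp_force: 6.8
```

Emit:
apply_moves(
  moves=[
    [0, 0.01, 0, 0, 0, 0, 0],
    [0, 0.02, 0, 0, 0, 0, 0],
    [0, 0.03, 0, 0, 0, 0, 0],
  ],
)

```text
time_s: 18.0
tool_pos: [0.6116, 0.0456, 0.0322]
tool_rot: [-179.6, -0.1, 175.9]
force: [-4.9, -12.2, 6.6]
grip_width: 0.0004
grasp_force: 7.2
```

```bash
python3 s.py
```

```text
[-63.3 245.1] 0.0322 ff [ -4.1 -12.5] 18.0 [-1.796e+02 -1.000e-01  1.759e+02]
jar (308.0, 199.5) 8.500100135803223 [-50.2 305.4]
```

Emit:
apply_moves(
  moves=[
    [0, 0.01, 0, 0, 0, 0, 0],
    [0, 0.02, 0, 0, 0, 0, 0],
    [0, 0.03, 0, 0, 0, 0, 0],
  ],
)

```text
time_s: 18.35
tool_pos: [0.6116, 0.0524, 0.0319]
tool_rot: [-179.7, -0.1, 175.9]
force: [-5.7, -10.5, 5.1]
grip_width: 0.0006
grasp_force: 6.4
```

Emit:
apply_moves(
  moves=[
    [0, 0.01, 0, 0, 0, 0, 0],
    [0, 0.02, 0, 0, 0, 0, 0],
    [0, 0.03, 0, 0, 0, 0, 0],
  ],
)

```text
time_s: 18.65
tool_pos: [0.6117, 0.0594, 0.0317]
tool_rot: [-179.7, -0.2, 176.0]
force: [-5.7, -10.2, 5.2]
grip_width: 0.0004
grasp_force: 5.9
```

Emit:
apply_moves(
  moves=[
    [0, 0.01, 0, 0, 0, 0, 0],
    [0, 0.02, 0, 0, 0, 0, 0],
    [0, 0.03, 0, 0, 0, 0, 0],
    [0, 0.04, 0, 0, 0, 0, 0],
  ],
)

```text
time_s: 19.05
tool_pos: [0.612, 0.0685, 0.0316]
tool_rot: [-179.8, -0.2, 176.0]
force: [-5.9, -7.3, 4.5]
grip_width: 0.0001
grasp_force: 5.1
```

```bash
python3 s.py
```

```text
[-64.5 267.9] 0.0316 ff [-5.4 -7.7] 19.05 [-179.8   -0.2  176. ]Traceback (most recent call last):
  File "s.py", line 8, in <module>
    c,r=jar(T);print('jar',c,r,F(at_z('top',c,.07)))
        ~~~^^^
  File "s.py", line 7, in jar
    k=max(cv2.findContours(m,0,1)[0],key=cv2.contourArea); (c,r)=cv2.minEnclosingCircle(k); return c,r
ValueError: max() iterable argument is empty
```

Emit:
apply_moves(
  moves=[
    [-0.002, 0.01, 0, 0, 0, 0, 0],
    [-0.004, 0.02, 0, 0, 0, 0, 0],
    [-0.005, 0.03, 0, 0, 0, 0, 0],
    [-0.005, 0.04, 0, 0, 0, 0, 0],
    [-0.005, 0.05, 0, 0, 0, 0, 0],
  ],
)

```text
time_s: 19.6
tool_pos: [0.6136, 0.0795, 0.0313]
tool_rot: [-179.8, -0.2, 176.1]
force: [-5.3, -7.1, 3.0]
grip_width: 0.0004
grasp_force: 3.9
```

Emit:
apply_moves(
  moves=[
    [0, 0.01, 0, 0, 0, 0, 0],
    [0, 0.02, 0, 0, 0, 0, 0],
    [0, 0.03, 0, 0, 0, 0, 0],
    [0, 0.04, 0, 0, 0, 0, 0],
    [0, 0.05, 0, 0, 0, 0, 0],
  ],
)

```text
time_s: 20.1
tool_pos: [0.6162, 0.093, 0.0316]
tool_rot: [179.9, 0.0, 176.2]
force: [0.2, -0.1, -0.6]
grip_width: 0.0002
grasp_force: 0.0
```

Emit:
apply_moves(
  moves=[
    [0, 0.01, 0, 0, 0, 0, 0],
    [0, 0.02, 0, 0, 0, 0, 0],
    [0, 0.03, 0, 0, 0, 0, 0],
    [0, 0.04, 0, 0, 0, 0, 0],
  ],
)

```text
time_s: 20.5
tool_pos: [0.6168, 0.0995, 0.0317]
tool_rot: [-179.9, 0.0, 176.2]
force: [-0.4, -4.2, 0.3]
grip_width: 0.0004
grasp_force: 2.1
```

```bash
python3 s.py 2>&1 | head -1
```

```text
[-61.7 299.2] 0.0317 ff [-0.2 -4.3] 20.5 [-179.9    0.   176.2]
```

Emit:
apply_moves(
  moves=[
    [0, 0.01, 0, 0, 0, 0, 0],
    [0, 0.02, 0, 0, 0, 0, 0],
    [0, 0.03, 0, 0, 0, 0, 0],
  ],
)

```text
time_s: 20.85
tool_pos: [0.6168, 0.1046, 0.0316]
tool_rot: [-179.9, -0.0, 176.1]
force: [-1.3, -4.9, 0.8]
grip_width: 0.0005
grasp_force: 2.6
```

Emit:
apply_moves(
  moves=[
    [0, 0.01, 0, 0, 0, 0, 0],
    [0, 0.02, 0, 0, 0, 0, 0],
    [0, 0.02, 0, 0, 0, 0, 0],
  ],
)

```text
time_s: 21.15
tool_pos: [0.6172, 0.1103, 0.0315]
tool_rot: [-180.0, -0.0, 176.2]
force: [-0.7, -4.0, 1.3]
grip_width: 0.0005
grasp_force: 2.3
```

Emit:
apply_moves(
  moves=[
    [0, 0.01, 0, 0, 0, 0, 0],
    [0, 0.015, 0, 0, 0, 0, 0],
    [0, 0.015, 0, 0, 0, 0, 0],
  ],
)

```text
time_s: 21.45
tool_pos: [0.6175, 0.1135, 0.0316]
tool_rot: [180.0, -0.0, 176.2]
force: [-0.6, -3.6, 2.0]
grip_width: 0.0005
grasp_force: 2.1
```

```bash
python3 s.py 2>&1 | head -1;python3 - <<'E'
from h import *
T=viewer.read_camera('top');cv2.imwrite('pics/t4.png',cv2.resize(T[140:270,190:350],None,fx=4.4,fy=4.4,interpolation=cv2.INTER_CUBIC)[:,:,::-1])
E
```

```text
[-62.  313.2] 0.0316 ff [-0.3 -3.6] 21.45 [180.   -0.  176.2]
```

View pics/t4.png

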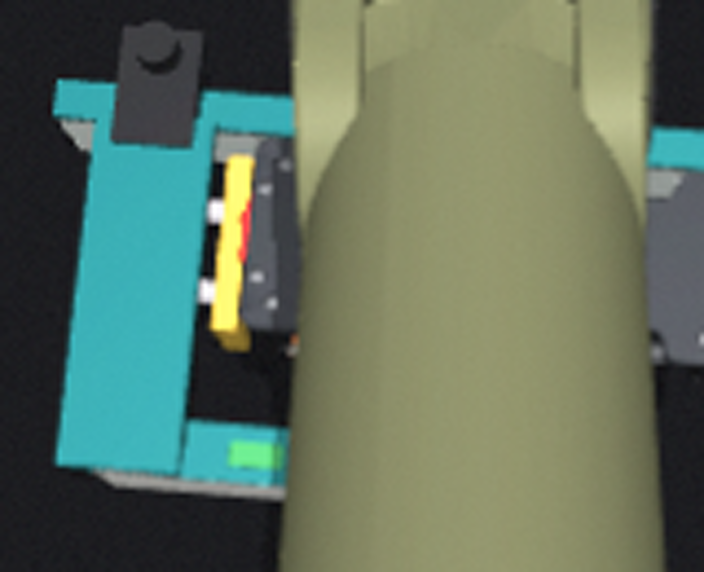

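The yellow plate (crop (232,240)) is pressed in about 15 mm. I'll keep going 1 mm at a time and watch for the rise in force.

Emit:
apply_moves(
  moves=[
    [0, 0.005, 0, 0, 0, 0, 0],
    [0, 0.01, 0, 0, 0, 0, 0],
    [0, 0.015, 0, 0, 0, 0, 0],
  ],
)

```text
time_s: 21.85
tool_pos: [0.6176, 0.1162, 0.0316]
tool_rot: [-180.0, -0.0, 176.2]
force: [-1.4, -4.6, 1.3]
grip_width: 0.0005
grasp_force: 2.4
```

Emit:
apply_moves(
  moves=[
    [0, 0.005, 0, 0, 0, 0, 0],
    [0, 0.01, 0, 0, 0, 0, 0],
    [0, 0.01, 0, 0, 0, 0, 0],
  ],
)

```text
time_s: 22.15
tool_pos: [0.6177, 0.1183, 0.0315]
tool_rot: [-180.0, -0.0, 176.2]
force: [-0.3, -3.9, 2.2]
grip_width: 0.0005
grasp_force: 2.3
```

Emit:
apply_moves(
  moves=[
    [0, 0.005, 0, 0, 0, 0, 0],
    [0, 0.01, 0, 0, 0, 0, 0],
    [0, 0.01, 0, 0, 0, 0, 0],
  ],
)

```text
time_s: 22.45
tool_pos: [0.6178, 0.1186, 0.0316]
tool_rot: [-179.9, -0.0, 176.1]
force: [-2.3, -6.6, 3.1]
grip_width: 0.0003
grasp_force: 3.7
```

```bash
python3 s.py 2>&1 | head -1
```

```text
[-62.  318.3] 0.0316 ff [-1.9 -6.7] 22.45 [-179.9   -0.   176.1]
```

Emit:
apply_moves(
  moves=[
    [0, 0.005, 0, 0, 0, 0, 0],
    [0, 0.01, 0, 0, 0, 0, 0],
    [0, 0.01, 0, 0, 0, 0, 0],
  ],
)

```text
time_s: 22.8
tool_pos: [0.6178, 0.1198, 0.0316]
tool_rot: [-179.9, -0.0, 176.1]
force: [-3.1, -8.7, 2.2]
grip_width: 0.0003
grasp_force: 4.4
```

Emit:
apply_moves(
  moves=[
    [0, 0.005, 0, 0, 0, 0, 0],
    [0, 0.01, 0, 0, 0, 0, 0],
    [0, 0.01, 0, 0, 0, 0, 0],
  ],
)

```text
time_s: 23.1
tool_pos: [0.618, 0.1216, 0.0316]
tool_rot: [-179.8, -0.0, 176.1]
force: [-2.1, -8.5, 3.9]
grip_width: 0.0009
grasp_force: 4.6
```

```bash
python3 s.py 2>&1 | head -1
```

```text
[-62.  321.3] 0.0316 ff [-1.5 -8.6] 23.1 [-179.8   -0.   176.1]
```

The push rose to about 8.6 N and levelled off, which is the roller coming out behind the jar. I'll hold briefly, back straight off and lift.

Emit:
apply_moves(
  moves=[
    [0, 0.003, 0, 0, 0, 0, 0],
    [0, 0.003, 0, 0, 0, 0, 0],
    [0, 0.003, 0, 0, 0, 0, 0],
    [0, -0.02, 0, 0, 0, 0, 0],
    [0, -0.04, 0, 0, 0, 0, 0],
    [0, -0.08, 0, 0, 0, 0, 0],
    [0, -0.14, 0, 0, 0, 0, 0],
    [0, -0.22, 0, 0, 0, 0, 0],
    [0, -0.3, 0, 0, 0, 0, 0],
    [0, -0.4, 0, 0, 0, 0, 0],
    [0, -0.5, 0, 0, 0, 0, 0],
    [0, -0.5, -0.2, 0, 0, 0, 0],
    [0, -0.5, -0.5, 0, 0, 0, 0],
    [0, -0.5, -0.8, 0, 0, 0, 0],
    [0, -0.5, -0.8, 0, 0, 0, 0],
  ],
)

```text
time_s: 24.65
tool_pos: [0.6139, 0.0224, 0.1973]
tool_rot: [179.9, 0.5, 176.0]
force: [1.2, -0.4, -0.2]
grip_width: 0.0001
grasp_force: 0.0
```

Emit:
apply_moves(
  moves=[
    [0.5, -0.6, 0, 0, 0, 0, 0],
    [0.8, -0.9, 0, 0, 0, 0, 0],
    [0.8, -0.9, 0, 0, 0, 0, 0],
    [0.8, -0.9, 0, 0, 0, 0, 0],
    [0.8, -0.9, 0, 0, 0, 0, 0],
    [0.8, -0.9, 0, 0, 0, 0, 0],
    [0.8, -0.9, 0, 0, 0, 0, 0],
  ],
)

```text
time_s: 25.35
tool_pos: [0.4393, -0.1457, 0.1919]
tool_rot: [179.9, 0.1, 176.0]
force: [0.6, -0.2, 0.6]
grip_width: 0.0003
grasp_force: 0.0
```

```bash
python3 s.py;python3 - <<'E'
from h import *
T=viewer.read_camera('top');cv2.imwrite('pics/t5.png',cv2.resize(T[140:270,190:350],None,fx=4.4,fy=4.4,interpolation=cv2.INTER_CUBIC)[:,:,::-1])
E
```

```text
[-222.5   42.7] 0.1919 ff [ 0.6 -0.2] 25.35 [1.799e+02 1.000e-01 1.760e+02]
jar (266.8420104980469, 193.76058959960938) 25.569791793823242 [-45.9 381.3]
```

View pics/t5.png

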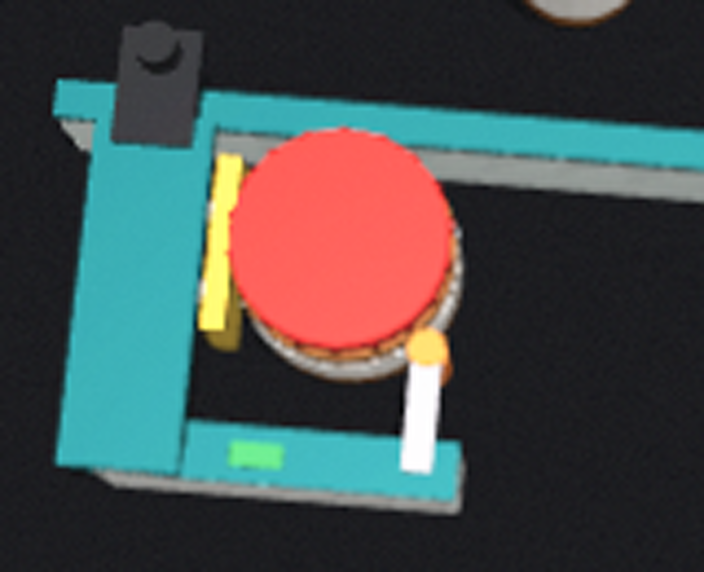

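The roller is back at crop (428,346), exactly where it started, so it's fully out. The plate is pressed in about 20 mm and the jar stands at y'=381 against the fence. The arm is clear, so I'll hand in.

```bash
python3 -c "
from cell import env
print(env.sign_off())"
```

```text
the job is handed in; nothing more can be done
None
```

The amber jar is in the reader bay against the fence, with the roller fully out behind it, the plate pressed in about 20 mm and the arm clear; the job was handed in at about 25 s, and no verdict came back.

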